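# Work the cracked knob off its spindle

## Task

On the control box, grip the cracked orange knob and break its tight push fit: with a steady upward pull, twist it some 30 degrees one way and then back to where it pointed, all before it comes off the spindle, and then draw it straight off. Set it down upright inside the blue tray and let go; leave the black knob where it is.

Things in the scene. Friction and masses are not known exactly. Their poses are not given: they have to be found in the camera images.
- worn_knob: Orange knob to remove: cylinder 36 mm across, 42 mm tall, 50 g, white pointer line and black cracks on top. Origin: centre of its underside; z up; x along the pointer, at the start within 3 degrees of the box's x. Bore 20 mm deep: it is off once raised 20 mm. Held by friction: a straight pull needs about 10 to 20 N, much less while turning; turns stiffly (0.1 to 0.3 N m), no stops.
- good_knob: A black plastic knob of the same shape and size (36 mm by 42 mm), with the same fit and the same axes, on the other spindle; to be left alone. Which of the two spindles carries which knob varies.
- console: Fixed grey control box, 170 (x) by 250 (y) by 60 mm high, white top. Origin: centre of its underside; z up, x away from the robot at yaw 0. Two upright spindles on top at x -25, y +65 and -65 mm; the knobs' undersides rest on the top face, 60 mm above the origin. A screen and buttons up to 16 mm high lie at x 32 to 72 mm.
- tray: The fixed blue open tray, 150 mm by 150 mm outside, walls 4 mm thick and 28 mm high, floor 4 mm thick, empty. Origin: centre of its underside; z up.
Things that resemble listed ones, but are neither listed nor needed, are in the scene too. There is more than one size of the worn_knob; the job needs the largest.

How it is judged:
By the outcome, as a careful person would: the job done as asked, in the order asked, and still so for the second after the job is handed in, with the robot touching nothing.
It also fails if it takes over 43 s, if anything falls off the work surface, if the arm or the gripper's body presses on something with over 40 N, if the wrist force passes 120 N, or if a joint passes its speed limit or range.

## Robot

A 6-joint arm with a two-finger parallel gripper is mounted at the origin on the work surface. World frame = base frame: x ahead of the robot, y to its left, z up, the work surface at z = 0. Lengths are in m, angles in rad, forces in N, time in s.
With the tool pointing down it reaches from about 0.35 to 0.85 m from the base axis. Payload 8.1 kg.
Tool frame: the origin (TCP) lies at the very end of the fingers, on their centre line; the grasp point (between the pads) lies 19 mm behind it; z points along the fingers, y is the line along which they close (so a half turn about z gives the same grasp; the last joint's range is limited). The gripper opens to 93 mm and grips with 3 to 60 N. Pads are 15 mm wide; open, the fingers measure 128 mm over their backs; the gripper's body (75 mm by 188 mm) begins 65 mm behind the grasp point.
Start: joints at [1.131, 0.13, 1.488, -0, 1.523, -0.085], TCP at [0.208, 0.563, 0.219] pointing down, gripper open.
Joint ranges: [-2.96, 2.96], [-0.89, 2.26], [0.02, 2.5], [-1.34, 4.48], [0, 2.73], [-2.66, 2.66]. Speed limits (rad/s): [2.39, 2.39, 2.79, 3.14, 3.14, 3.14].

## Interface

Orientations are given as a unit quaternion [x, y, z, w].
In Python, from station import * gives the robot as it stands.
- The arm moves only by the shell command python3 -m creep 'ROWS' [FORCE]. ROWS is JSON, a list of rows, each an object of numbers: "x", "y", "z": the shift along the tool's x, y, z each as a share of 60 cm, from -1 to 1; "roll": the turn about the tool's z as a share of 30 degrees, from -1 to 1; "gripper": the finger opening in mm, from 0 to 93. In form: [{"x": .., "y": .., "z": .., "roll": .., "gripper": ..}, ...]. A call has 1 to 5 rows; each row is the pose to reach, as a shift and turn from the pose commanded when the call began, along the tool's axes at that moment; what a row does not reach only later rows make up. A row lasts 1/8 s, in which the tool goes at most 62.5 mm and 10.7 degrees, less where a joint would pass 70% of its speed; a pose out of reach is approached as far as the arm can. A call with a number of a shift or a turn outside -1 to 1 is refused whole. A call with a gripper value outside its range is refused whole. The fingers move at their own pace and stop on an object; FORCE is the grip in N (left out, the last holds). Time passes only in rows, so rows that repeat a pose let the fingers close. It gives the time, the measured TCP pose, the force, the opening and the grip force at its end, in the units of the state.
- sense(): the state, without advancing time (a new reading comes with each control period).
- grab_frame(name): name is "scene" or "side" or "wrist"; returns (picture, depth): 384x512x3 uint8, blue, green, red; 384x512 float32, m along the optical axis (not along the pixel's ray), 0 where there is no reading.
- get_calibration(name): a dict with "fx", "fy", "cx", "cy" (pixels), "origin" and "attitude" of the camera in the world. Camera axes: x right, y down, z forward; pixel columns grow to the right and rows downward; lengths in m; the calibration is good to about 2 mm. A picture is of the moment at which its call begins: read the wrist's pose just before it. get_calibration takes no time and is no camera call; for the wrist camera it gives the pose at the moment of the call.
- close_job(): hands the job in; it is judged then, once.
Trained networks look in the newest picture that a camera, given by its name, has taken for a name from the list of things; names that differ only in an ending like _2 or _b are one class to them, and where a whole thing is asked for, a point or a joint stands for the part that bears it (a point fixed in the world has none). Each returns a list of dicts, best first, with "confidence" (0 to 1); they miss things now and then, are a little off and sometimes report something else, mostly with a low value. They report only what shows in the picture. A call takes as long as a camera call. They do not tell look-alikes from the thing itself.
- recognise(camera, name): "centre" ([x, y, z] in m, in the coordinates of the camera as it stood for that picture, good to about 4 mm: the middle of the surface that is visible of it).
- spot_point(camera, name): "centre" ([x, y, z] in m, in the coordinates of the camera as it stood for that picture, good to about 4 mm: a listed point, or the origin of a listed thing).
The state is a dict: "t": time; "joint_positions": joint angles; "joint_velocities": joint speeds; "tau": joint torques, N m; "tcp_pos": TCP position; "tool_rot": TCP orientation; "force": force on the tool from outside, world axes, zero at the start; "wrist_torque": the same for the moment, N m; "width": finger opening in m; "gripper_force": force on a finger pad.
Only numpy, scipy, OpenCV 4.12 (cv2) and the standard library are available. Lean on these libraries where they do the work, as an engineer would, in place of code of your own. Each camera call takes 0.05 s, during which the arm holds its last target. There are 200 camera calls.

## Working session

There is one attempt and no reset: what is moved stays moved. The work goes in short steps, Python scripts to look and compute and a shell command to move; the robot and the scene stay as the last step left them, time stands still between calls to the robot, and variables do not carry over. Pictures are saved under pics/ and viewed, at most 10 in all, crops included, and the job is handed in when it is done.

```bash
mkdir -p pics; cat > h.py <<'E'
from station import *
import numpy as np, cv2
from scipy.spatial.transform import Rotation as R
def rot(a):
    a=np.array(a,float)
    return a if a.shape==(3,3) else R.from_quat(a).as_matrix()
def toworld(c,p): return rot(c["attitude"])@np.array(p)+np.array(c["origin"])
def pix(c,p): return (round(c["fx"]*p[0]/p[2]+c["cx"]),round(c["fy"]*p[1]/p[2]+c["cy"]))
def cloud(c,d):
    v,u=np.mgrid[:d.shape[0],:d.shape[1]]
    P=np.stack([(u-c["cx"])/c["fx"]*d,(v-c["cy"])/c["fy"]*d,d],-1)
    return P@rot(c["attitude"]).T+np.array(c["origin"])
E
python3 - <<'E'
from h import *
ims=[]
for n in ("scene","side"):
    c=get_calibration(n); im,d=grab_frame(n); cv2.imwrite(f"pics/{n}0.png",im); np.save(f"{n}0.npy",d)
    ims.append(im); print(n,c)
    for k in("worn_knob","good_knob","console","tray"):
        for r in spot_point(n,k): print(k,round(r["confidence"],2),toworld(c,r["centre"]).round(3),pix(c,r["centre"]))
cv2.imwrite("pics/both.png",cv2.resize(np.hstack(ims),(800,300)))
print(sense())
E
```

```text
scene {'fx': 375.8254657809806, 'fy': 375.8254657809806, 'cx': 254.16625250454106, 'cy': 195.240955591514, 'origin': array([0.83673143, 0.38161323, 0.70102658]), 'attitude': array([ 0.35606022,  0.87655619, -0.2966181 , -0.12995411])}
worn_knob 0.78 [0.509 0.254 0.061] (325, 270)
worn_knob 0.56 [0.373 0.256 0.   ] (361, 243)
worn_knob 0.54 [0.542 0.382 0.   ] (364, 343)
good_knob 0.91 [0.532 0.126 0.06 ] (268, 236)
console 0.87 [ 0.545  0.195 -0.003] (287, 276)
tray 0.76 [ 0.538 -0.22   0.004] (166, 164)
side {'fx': 441.2246494814292, 'fy': 441.2246494814292, 'cx': 256.20503484013204, 'cy': 198.10775285843107, 'origin': array([-0.20134811, -0.68141995,  0.65868872]), 'attitude': array([ 0.80182363, -0.32407759,  0.17818718, -0.4693633 ])}
worn_knob 0.7 [0.51  0.26  0.066] (216, 176)
worn_knob 0.58 [0.536 0.383 0.002] (200, 179)
worn_knob 0.46 [0.374 0.255 0.001] (182, 212)
good_knob 0.62 [0.533 0.129 0.064] (252, 189)
console 0.69 [0.545 0.197 0.001] (240, 198)
console 0.2 [ 0.536 -0.22   0.006] (353, 259)
tray 0.85 [ 0.536 -0.221  0.003] (353, 260)
{'t': 0.5, 'joint_positions': array([ 1.13062140e+00,  1.30403093e-01,  1.48824264e+00,  2.68480385e-05,
        1.52300827e+00, -8.53830457e-02]), 'joint_velocities': array([ 7.94817630e-04, -1.74188733e-03, -2.01911555e-03,  7.74728726e-04,
       -1.04254657e-03, -5.35998484e-05]), 'tau': array([-1.26166960e-04, -5.59180748e+01, -4.91569126e+01,  7.68483616e-02,
        2.44480977e-02, -1.68813358e-05]), 'tcp_pos': array([0.20838941, 0.56262975, 0.21860993]), 'tool_rot': array([ 1.76467612e-01,  9.84306447e-01, -2.61346568e-05, -2.09155393e-05]), 'force': array([ 0.83102821, -0.30957919, -0.31312997]), 'wrist_torque': array([0.01836177, 0.01306019, 0.00820966]), 'gripper_force': 0.0, 'width': 0.09300126085710973}
```

View pics/scene0.png

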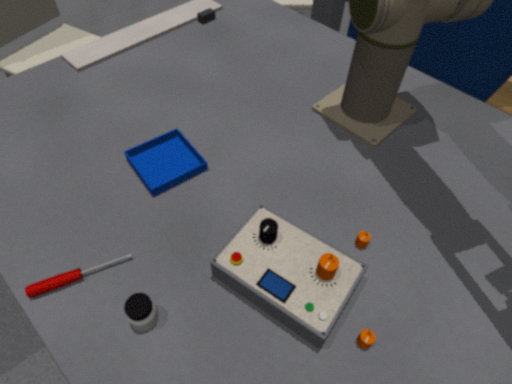

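View pics/side0.png

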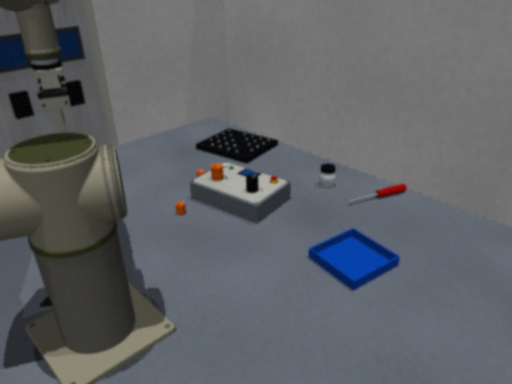

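Scene camera: three orange knobs, at (325,268) on the box, (363,239) and (367,338) on the table. The one on the box is the largest and sits on a spindle, so it fits. The black knob is at (268,232) and the tray at (166,164). I'll confirm with a crop.

```bash
python3 - <<'E'
import cv2
im=cv2.imread("pics/scene0.png"); cv2.imwrite("pics/crop0.png",cv2.resize(im[205:355,240:400],(640,600),interpolation=cv2.INTER_CUBIC))
E
```

```text
(no output)
```

View pics/crop0.png

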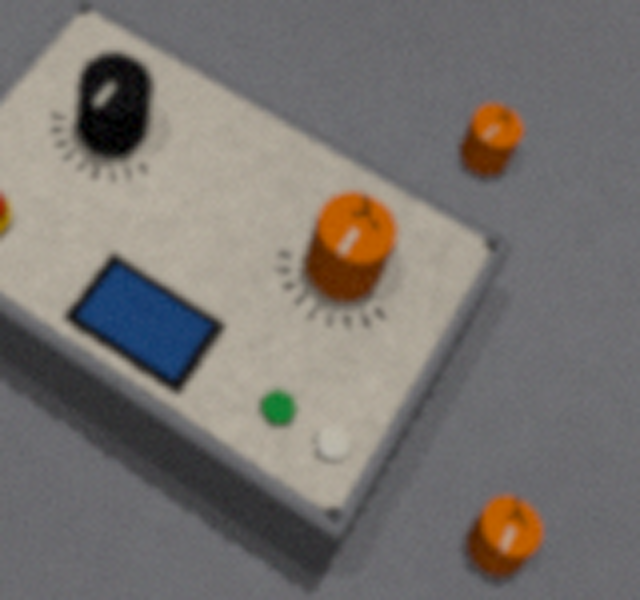

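The crop shows the orange knob on the box (crop (350,245)) is the biggest, with cracks and a white pointer. The two loose ones are smaller spares. Moving above it.

```bash
python3 -m creep '[{"x":-0.1,"y":-0.045},{"x":-0.19,"y":-0.09},{"x":-0.28,"y":-0.13},{"x":-0.37,"y":-0.175},{"x":-0.46,"y":-0.215}]'; python3 -m creep '[{"x":-0.09,"y":-0.043},{"x":-0.165,"y":-0.08},{"x":-0.185,"y":-0.087},{"x":-0.185,"y":-0.087}]'
python3 - <<'E'
from h import *
c=get_calibration("wrist"); im,d=grab_frame("wrist"); cv2.imwrite("pics/w1.png",im)
for k in("worn_knob","good_knob"):
    for r in spot_point("wrist",k): print(k,round(r["confidence"],2),toworld(c,r["centre"]).round(4),pix(c,r["centre"]))
W=cloud(c,d); hsv=cv2.cvtColor(im,cv2.COLOR_BGR2HSV)
m=(d>0)&(W[...,2]>.095)&(W[...,2]<.11)
for nm,mm in(("orange",m&(hsv[...,0]<22)&(hsv[...,1]>120)),("alltop",m)):
    n,l,s,ce=cv2.connectedComponentsWithStats(mm.astype(np.uint8))
    for i in range(1,n):
        if s[i,4]>80:
            p=W[l==i]; (x,y),rr=cv2.minEnclosingCircle(p[:,:2].astype(np.float32)); print(nm,ce[i].round(),s[i,4],p.mean(0).round(4),round(x,4),round(y,4),round(rr,4))
s=sense(); print(s["tcp_pos"],s["tool_rot"],s["force"],s["wrist_torque"],s["t"])
E
```

```text
[0.20843969 0.5626406  0.21866799] [1.76466551e-01 9.84306637e-01 1.82256388e-05 1.74106503e-05] [ 1.00177979 -0.00984768  0.42740256] [ 0.02080042  0.0082644  -0.01390292] 0.65validation failed for argument at $[0]...
validation failed for argument at $[0]...
```

View pics/w1.png

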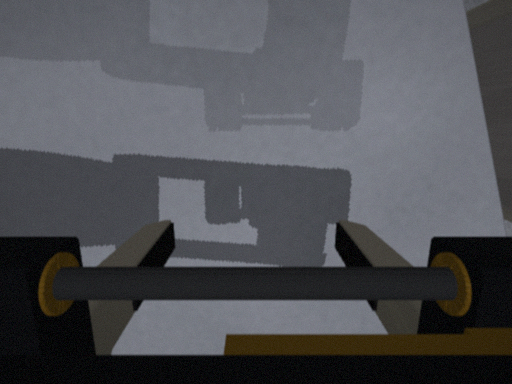

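The wrist view shows only bare table, because the rows were refused: every key is required. Retyping them in full.

```bash
python3 -m creep '[{"x":-0.1,"y":-0.045,"z":0,"roll":0,"gripper":93},{"x":-0.19,"y":-0.09,"z":0,"roll":0,"gripper":93},{"x":-0.28,"y":-0.13,"z":0,"roll":0,"gripper":93},{"x":-0.37,"y":-0.175,"z":0,"roll":0,"gripper":93},{"x":-0.46,"y":-0.215,"z":0,"roll":0,"gripper":93}]'
cat > look.py <<'E'
from h import *
import sys
c=get_calibration("wrist"); im,d=grab_frame("wrist"); cv2.imwrite(f"pics/{sys.argv[1]}.png",im)
for k in("worn_knob","good_knob"):
    for r in spot_point("wrist",k): print(k,round(r["confidence"],2),toworld(c,r["centre"]).round(4),pix(c,r["centre"]))
W=cloud(c,d); hsv=cv2.cvtColor(im,cv2.COLOR_BGR2HSV)
m=(d>0)&(W[...,2]>.095)&(W[...,2]<.11)
for nm,mm in(("orange",m&(hsv[...,0]<22)&(hsv[...,1]>120)),("alltop",m)):
    n,l,s,ce=cv2.connectedComponentsWithStats(mm.astype(np.uint8))
    for i in range(1,n):
        if s[i,4]>80:
            p=W[l==i]; (x,y),rr=cv2.minEnclosingCircle(p[:,:2].astype(np.float32)); print(nm,ce[i].round(),s[i,4],p.mean(0).round(4),round(x,4),round(y,4),round(rr,4))
s=sense(); print(s["tcp_pos"],s["tool_rot"],s["force"],s["wrist_torque"],s["t"])
E
python3 look.py w2
```

```text
t: 1.27
tcp_pos: [0.4236, 0.3443, 0.219]
tool_rot: [0.176, 0.984, 0.0, 0.0]
force: [-0.3, 0.4, 0.4]
width: 0.0929
gripper_force: 0.0
worn_knob 0.85 [0.5119 0.2545 0.0577] (208, 274)
worn_knob 0.64 [ 0.5415  0.379  -0.0012] (308, 242)
worn_knob 0.56 [0.3734 0.2599 0.006 ] (175, 157)
good_knob 0.58 [0.5338 0.122  0.0587] (115, 324)
orange [201. 304.] 117 [0.5211 0.2498 0.1013] 0.5201 0.2495 0.0113
alltop [204. 304.] 174 [0.5222 0.253  0.1013] 0.5191 0.2538 0.0147
alltop [117. 348.] 113 [0.5397 0.1422 0.1002] 0.5377 0.14 0.0096
[0.42422556 0.34375823 0.2187136 ] [ 1.78816532e-01  9.83882421e-01 -1.52443426e-05  1.72679316e-04] [-0.63050831  0.01202819  0.5691603 ] [ 0.07988308  0.00303761 -0.019389  ] 1.425
```

```bash
python3 -m creep '[{"x":-0.08,"y":-0.088,"z":0,"roll":0,"gripper":93},{"x":-0.08,"y":-0.088,"z":0,"roll":0,"gripper":93},{"x":-0.08,"y":-0.088,"z":0,"roll":0,"gripper":93}]'; python3 look.py w3
```

```text
t: 1.8
tcp_pos: [0.4487, 0.2803, 0.2188]
tool_rot: [0.177, 0.984, 0.0, -0.0]
force: [-0.5, 0.8, -0.4]
width: 0.0933
gripper_force: 0.0
worn_knob 0.87 [ 0.5395  0.3782 -0.0006] (348, 208)
worn_knob 0.72 [0.3712 0.2618 0.0036] (217, 116)
worn_knob 0.6 [0.5095 0.2529 0.0585] (249, 237)
good_knob 0.79 [0.5331 0.1252 0.0586] (156, 289)
orange [253. 251.] 873 [0.5087 0.2576 0.101 ] 0.511 0.2572 0.018
alltop [253. 251.] 925 [0.5093 0.2576 0.101 ] 0.5111 0.2571 0.0181
alltop [150. 313.] 630 [0.5368 0.1312 0.1011] 0.5358 0.1299 0.0179
[0.44837047 0.2810307  0.21867378] [ 1.75661157e-01  9.84450655e-01  2.18194644e-04 -1.32281703e-04] [-0.77309813  0.28932485 -0.18879853] [0.03904201 0.02353833 0.04144057] 1.95
```

View pics/w3.png

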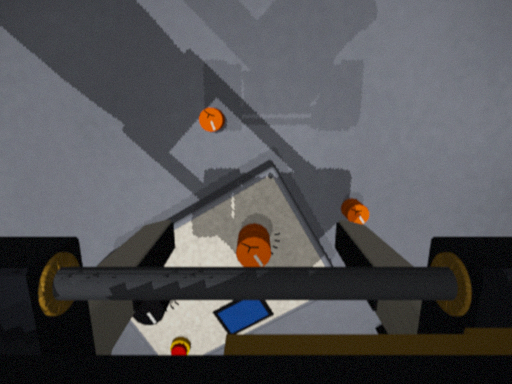

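Wrist view: orange knob top at (253,251), which fits a circle of r 18 mm at (0.511, 0.257). The pads line up with it. Moving over it and descending.

```bash
python3 -m creep '[{"x":-0.09,"y":-0.001,"z":0,"roll":0,"gripper":93},{"x":-0.1115,"y":-0.001,"z":0.03,"roll":0,"gripper":93},{"x":-0.1115,"y":-0.001,"z":0.1,"roll":0,"gripper":93},{"x":-0.1115,"y":-0.001,"z":0.16,"roll":0,"gripper":93},{"x":-0.1115,"y":-0.001,"z":0.16,"roll":0,"gripper":75}]'
```

```text
t: 2.58
tcp_pos: [0.508, 0.2556, 0.1183]
tool_rot: [0.176, 0.984, -0.002, -0.004]
force: [0.7, 0.2, 0.3]
width: 0.0868
gripper_force: 0.0
```

```bash
python3 -m creep '[{"x":0.001,"y":0.002,"z":0.04,"roll":0,"gripper":70},{"x":0.001,"y":0.002,"z":0.078,"roll":0,"gripper":70},{"x":0.001,"y":0.002,"z":0.078,"roll":0,"gripper":60},{"x":0.001,"y":0.002,"z":0.078,"roll":0,"gripper":50}]' && python3 -m creep '[{"x":0,"y":0,"z":0,"roll":0,"gripper":25},{"x":0,"y":0,"z":0,"roll":0,"gripper":25},{"x":0,"y":0,"z":0,"roll":0,"gripper":25},{"x":0,"y":0,"z":0,"roll":0,"gripper":25},{"x":0,"y":0,"z":0,"roll":0,"gripper":25}]' 50
```

```text
t: 3.08
tcp_pos: [0.5123, 0.2579, 0.0778]
tool_rot: [0.176, 0.984, 0.001, 0.001]
force: [0.2, 0.3, -0.7]
width: 0.0542
gripper_force: 0.0
t: 3.7
tcp_pos: [0.5117, 0.2557, 0.0773]
tool_rot: [0.177, 0.984, -0.001, 0.0]
force: [-5.1, -8.2, 9.1]
width: 0.035
gripper_force: 50.0
```

```bash
python3 -m creep '[{"x":0,"y":-0.002,"z":0,"roll":0,"gripper":25},{"x":0,"y":-0.003,"z":0,"roll":0,"gripper":25},{"x":0,"y":-0.003,"z":0,"roll":0,"gripper":25}]' 55
```

```text
t: 4.08
tcp_pos: [0.5116, 0.2556, 0.0772]
tool_rot: [0.177, 0.984, 0.0, 0.001]
force: [-0.8, -0.9, 7.5]
width: 0.0353
gripper_force: 55.0
```

```bash
python3 -m creep '[{"x":0,"y":0,"z":-0.003,"roll":0,"gripper":25},{"x":0,"y":0,"z":-0.005,"roll":0.05,"gripper":25},{"x":0,"y":0,"z":-0.006,"roll":0.15,"gripper":25},{"x":0,"y":0,"z":-0.006,"roll":0.25,"gripper":25}]'; python3 -c "
from station import *
print(sense()['wrist_torque'])"
```

```text
t: 4.58
tcp_pos: [0.5111, 0.2555, 0.0786]
tool_rot: [0.241, 0.97, 0.0, 0.0]
force: [3.6, 1.1, -6.2]
width: 0.0352
gripper_force: 55.0
[ 0.16192131 -0.77864938  0.09406581]
```

```bash
python3 -m creep '[{"x":0,"y":0,"z":-0.001,"roll":0.2,"gripper":25},{"x":0,"y":0,"z":-0.002,"roll":0.4,"gripper":25},{"x":0,"y":0,"z":-0.003,"roll":0.6,"gripper":25},{"x":0,"y":0,"z":-0.004,"roll":0.8,"gripper":25},{"x":0,"y":0,"z":-0.005,"roll":0.85,"gripper":25}]'; python3 -c "
from station import *
print(sense()['wrist_torque'])"
```

```text
t: 5.2
tcp_pos: [0.5111, 0.2553, 0.0816]
tool_rot: [0.449, 0.893, 0.0, 0.0]
force: [6.2, 1.6, -8.4]
width: 0.0352
gripper_force: 55.0
[ 0.18644609 -1.14164611  0.03685783]
```

```bash
python3 - <<'E'
from h import *
im,d=grab_frame("wrist"); cv2.imwrite("pics/w4.png",cv2.resize(im[200:384,140:380],(780,598),interpolation=cv2.INTER_CUBIC))
im,d=grab_frame("scene"); cv2.imwrite("pics/s4.png",im)
E
```

```text
(no output)
```

View pics/w4.png

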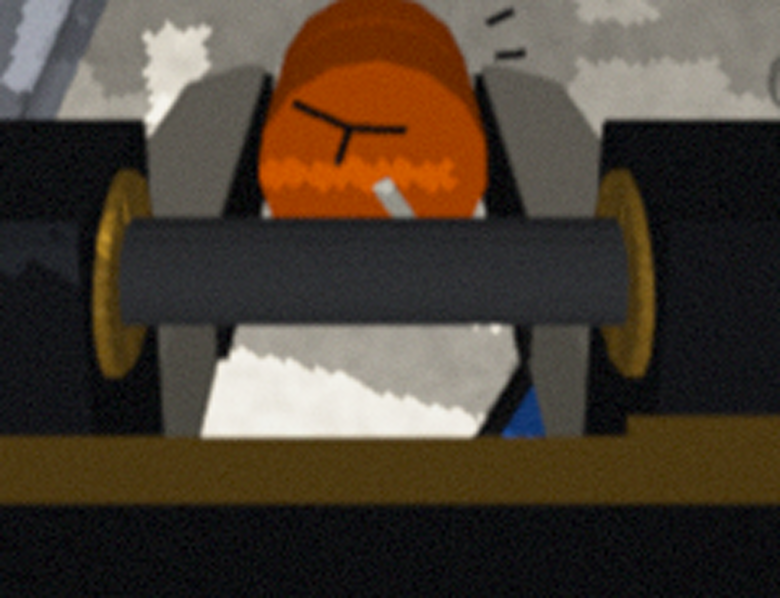

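In the crop the knob sits between the pads, and its pointer at (395,195) is at the same angle to the fingers as before. So it turned with the gripper. Twisting back, still pulling.

```bash
python3 -m creep '[{"x":0,"y":0,"z":-0.001,"roll":-0.2,"gripper":25},{"x":0,"y":0,"z":-0.002,"roll":-0.45,"gripper":25},{"x":0,"y":0,"z":-0.003,"roll":-0.7,"gripper":25},{"x":0,"y":0,"z":-0.004,"roll":-0.95,"gripper":25},{"x":0,"y":0,"z":-0.005,"roll":-1,"gripper":25}]' && python3 -m creep '[{"x":0,"y":0,"z":-0.001,"roll":-0.1,"gripper":25},{"x":0,"y":0,"z":-0.001,"roll":-0.1,"gripper":25}]'
```

```text
t: 5.92
tcp_pos: [0.511, 0.2553, 0.0844]
tool_rot: [0.201, 0.98, -0.0, 0.0]
force: [6.3, 1.0, -12.5]
width: 0.0354
gripper_force: 55.0
t: 6.18
tcp_pos: [0.511, 0.2555, 0.0851]
tool_rot: [0.176, 0.984, 0.0, 0.0]
force: [5.8, 1.8, -10.3]
width: 0.0348
gripper_force: 55.0
```

```bash
python3 -m creep '[{"x":0,"y":0,"z":-0.006,"roll":0,"gripper":25},{"x":0,"y":0,"z":-0.012,"roll":0,"gripper":25},{"x":0,"y":0,"z":-0.018,"roll":0,"gripper":25},{"x":0,"y":0,"z":-0.024,"roll":0,"gripper":25},{"x":0,"y":0,"z":-0.035,"roll":0,"gripper":25}]' && python3 -m creep '[{"x":0,"y":0,"z":-0.06,"roll":0,"gripper":25},{"x":0,"y":0,"z":-0.1,"roll":0,"gripper":25},{"x":0,"y":0,"z":-0.13,"roll":0,"gripper":25},{"x":0,"y":0,"z":-0.13,"roll":0,"gripper":25}]'
```

```text
t: 6.8
tcp_pos: [0.5105, 0.2554, 0.1072]
tool_rot: [0.176, 0.984, -0.0, -0.0]
force: [0.4, 0.2, -0.1]
width: 0.035
gripper_force: 55.0
t: 7.3
tcp_pos: [0.5118, 0.2559, 0.1869]
tool_rot: [0.176, 0.984, 0.001, 0.001]
force: [0.4, -0.6, -0.6]
width: 0.0351
gripper_force: 55.0
```

```bash
python3 -m creep '[{"x":-0.04,"y":-0.092,"z":0,"roll":0,"gripper":25},{"x":-0.08,"y":-0.184,"z":0,"roll":0,"gripper":25},{"x":-0.12,"y":-0.276,"z":0,"roll":0,"gripper":25},{"x":-0.16,"y":-0.368,"z":0,"roll":0,"gripper":25},{"x":-0.2,"y":-0.46,"z":0,"roll":0,"gripper":25}]' && python3 -m creep '[{"x":-0.04,"y":-0.092,"z":0,"roll":0,"gripper":25},{"x":-0.08,"y":-0.184,"z":0,"roll":0,"gripper":25},{"x":-0.116,"y":-0.269,"z":0,"roll":0,"gripper":25},{"x":-0.116,"y":-0.269,"z":0.05,"roll":0,"gripper":25},{"x":-0.116,"y":-0.269,"z":0.05,"roll":0,"gripper":25}]'
```

```text
t: 7.92
tcp_pos: [0.5265, -0.0468, 0.1836]
tool_rot: [0.176, 0.984, 0.0, -0.001]
force: [0.7, -0.1, 0.3]
width: 0.0352
gripper_force: 55.0
t: 8.55
tcp_pos: [0.5339, -0.2199, 0.1507]
tool_rot: [0.177, 0.984, 0.001, -0.004]
force: [-1.2, 0.9, -0.5]
width: 0.0352
gripper_force: 55.0
```

```bash
python3 - <<'E'
from h import *
s=sense(); im,d=grab_frame("wrist"); im2,d2=grab_frame("scene")
c=get_calibration("scene")
for r in spot_point("scene","tray"): print(r["confidence"],toworld(c,r["centre"]).round(3))
print(s["tcp_pos"],s["t"])
cv2.imwrite("pics/t5.png",cv2.resize(np.hstack([im,im2]),(800,300)))
E
```

```text
[ 0.53392941 -0.21990948  0.15073133] 8.55
```

View pics/t5.png

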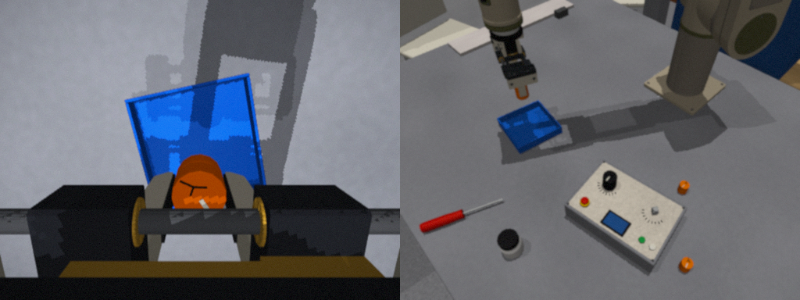

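Left: the knob is held upright over the tray (tray around (200,140)). Right: the bare spindle at (655,210), with the black knob unmoved at (609,180). Lowering.

```bash
python3 -m creep '[{"x":0,"y":0,"z":0.08,"roll":0,"gripper":25},{"x":0,"y":0,"z":0.16,"roll":0,"gripper":25},{"x":0,"y":0,"z":0.2,"roll":0,"gripper":25},{"x":0,"y":0,"z":0.2,"roll":0,"gripper":25},{"x":0,"y":0,"z":0.2,"roll":0,"gripper":25}]'
```

```text
t: 9.32
tcp_pos: [0.5382, -0.2208, 0.0373]
tool_rot: [0.176, 0.984, -0.0, 0.001]
force: [-0.3, -0.4, -0.3]
width: 0.035
gripper_force: 55.0
```

```bash
python3 -m creep '[{"x":0,"y":0,"z":0.012,"roll":0,"gripper":25},{"x":0,"y":0,"z":0.022,"roll":0,"gripper":25},{"x":0,"y":0,"z":0.025,"roll":0,"gripper":25},{"x":0,"y":0,"z":0.027,"roll":0,"gripper":25},{"x":0,"y":0,"z":0.027,"roll":0,"gripper":25}]'
```

```text
t: 9.95
tcp_pos: [0.5372, -0.2208, 0.0212]
tool_rot: [0.176, 0.984, -0.0, 0.0]
force: [-8.2, 4.2, 20.5]
width: 0.0352
gripper_force: 55.0
```

```bash
python3 -m creep '[{"x":0,"y":0,"z":-0.003,"roll":0,"gripper":25},{"x":0,"y":0,"z":-0.005,"roll":0,"gripper":25},{"x":0,"y":0,"z":-0.005,"roll":0,"gripper":25}]' && python3 -m creep '[{"x":0,"y":0,"z":0,"roll":0,"gripper":37},{"x":0,"y":0,"z":0,"roll":0,"gripper":42},{"x":0,"y":0,"z":0,"roll":0,"gripper":55},{"x":0,"y":0,"z":0,"roll":0,"gripper":55}]'
```

```text
t: 10.32
tcp_pos: [0.5365, -0.2206, 0.0216]
tool_rot: [0.177, 0.984, 0.0, -0.0]
force: [0.2, 0.1, -0.2]
width: 0.035
gripper_force: 55.0
t: 10.82
tcp_pos: [0.5367, -0.2206, 0.0219]
tool_rot: [0.176, 0.984, -0.0, 0.0]
force: [-0.7, 0.7, -0.4]
width: 0.0544
gripper_force: 0.0
```

```bash
python3 -m creep '[{"x":0,"y":0,"z":-0.03,"roll":0,"gripper":55},{"x":0,"y":0,"z":-0.1,"roll":0,"gripper":55},{"x":0,"y":0,"z":-0.2,"roll":0,"gripper":55},{"x":0,"y":0,"z":-0.28,"roll":0,"gripper":55},{"x":0,"y":0,"z":-0.28,"roll":0,"gripper":55}]'; python3 - <<'E'
from h import *
im,d=grab_frame("side"); im2,d2=grab_frame("scene")
cv2.imwrite("pics/t6.png",cv2.resize(np.hstack([im[120:312,170:426],im2[60:252,100:356]]),(800,300)))
E
```

```text
t: 11.45
tcp_pos: [0.5398, -0.2222, 0.1974]
tool_rot: [0.176, 0.984, -0.002, 0.005]
force: [-0.0, 0.9, -0.8]
width: 0.0547
gripper_force: 0.0
```

View pics/t6.png

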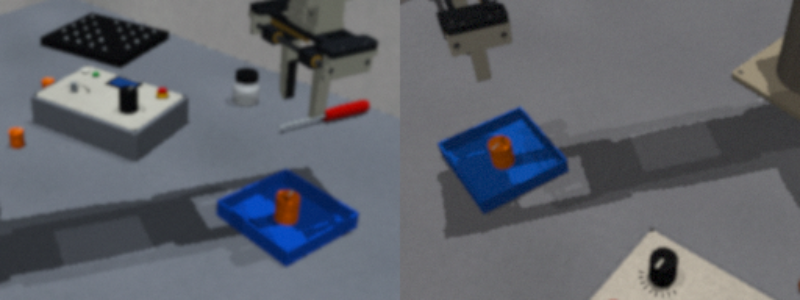

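The knob stands upright in the tray, at (288,207) on the left and (501,152) on the right. The gripper is clear and the black knob is still in place.

```bash
python3 -c "
from station import *
print(close_job())"
```

```text
the job is handed in; nothing more can be done
None
```

The orange knob was twisted about 33° and back under an upward pull, drawn straight off, and set upright in the blue tray; the black knob was left alone, and the job was handed in at about 11.6 s.

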